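# Spread the snap ring onto the archive trolley's axle

### The arm

A 6-joint arm with a two-finger parallel gripper is mounted at the origin on the work surface. World frame = base frame: x ahead of the robot, y to its left, z up, the work surface at z = 0. Lengths are in m, angles in degrees, forces in N, time in s.
With the tool pointing down it reaches from about 0.3 to 1 m from the base axis. Payload 5.1 kg.
Tool frame: the origin (TCP) lies midway between the tips of the shut fingers; the grasp point (between the pads) lies 19 mm behind it; z points along the fingers, y is the line along which they close (so a half turn about z gives the same grasp; the last joint's range is limited). The gripper opens to 95 mm and grips with 3 to 60 N. Pads are 20 mm wide; open, the fingers measure 119 mm over their backs; the gripper's body (75 mm by 180 mm) begins 59 mm behind the grasp point.
Start: joints at [-68.617, 7.093, 94.555, -0, 78.352, -4.733], TCP at [0.286, -0.584, 0.215] pointing down, gripper open.
Joint ranges: [-149.61, 149.61], [-58.7, 133.49], [1.44, 155.28], [-77.14, 257.14], [18.33, 153.61], [-166.67, 166.67]. Speed limits (degrees/s): [147.25, 147.25, 180, 180, 180, 180].

### API

Orientations are given as [roll, pitch, yaw] about the fixed x, y, z axes, in that order (R = Rz(yaw) Ry(pitch) Rx(roll)).
In Python, from station import arm gives the robot as it stands.
- The arm moves only by the shell command python3 -m handwheel 'ROWS' [OPENING]. ROWS is JSON, a list of rows, each a list of 6 numbers: the shift along the world's x, y, z normalised to -1 to 1, where 1 is 0.5 m, then the turn, a rotation vector about the world's x, y, z normalised to -1 to 1, where 1 is 1.5 rad. In form: [[x, y, z, rx, ry, rz], ...]. A call has 1 to 10 rows; each row is the pose to reach, as a shift and turn from the pose commanded when the call began; what a row does not reach only later rows make up. A row lasts 1/10 s, in which the tool goes at most 50 mm and 8.59 degrees, less where a joint would pass 70% of its speed; a pose out of reach is approached as far as the arm can. A call with a number of a shift or a turn outside -1 to 1 is refused whole. A call with a gripper value outside its range is refused whole. OPENING is the finger opening in mm, from 0 to 95.1, set as the call begins (- or left out, the last holds). The fingers move at their own pace and stop on an object; the grip force is fixed at half the most. Time passes only in rows, so rows that repeat a pose let the fingers close. It gives the time, the measured TCP pose, the force, the opening and the grip force at its end, in the units of the state.
- arm.get_state(): the state, without advancing time (a new reading comes with each control period).
- arm.read_camera(name): name is "scene" or "side" or "wrist"; returns a dict with "image" (400x640x3 uint8, red, green, blue), "fov_y" (degrees; the focal length in pixels is half the picture's height over the tangent of half this angle, whatever the lens; pixels are square), "cx", "cy" (the principal point, pixels), "D" ([k1, k2, p1, p2, k3] as OpenCV has them; the pictures are not rectified), "R" (3x3) and "t" (3): a world point X has camera coordinates R X + t. Camera axes: x right, y down, z forward; pixel columns grow to the right and rows downward; lengths in m; the calibration is good to about 2 mm. A picture is of the moment at which its call begins. There is no depth.
- arm.hand_in(): hands the job in; it is judged then, once.
The state is a dict: "t": time; "qpos": joint angles; "qvel": joint speeds; "joint_torque": joint torques, N m; "position": TCP position; "orientation": TCP orientation; "contact_force": force on the tool from outside, world axes, zero at the start; "torque": the same for the moment, N m; "grip_width": opening from 0.0 (shut) to 1.0 (fully open); "finger_force": force on a finger pad.
Only numpy, scipy, OpenCV 4.12 (cv2) and the standard library are available. Lean on these libraries where they do the work, as an engineer would, in place of code of your own. Each camera call takes 0.05 s, during which the arm holds its last target. There are 200 camera calls.

### The job

The newspaper trolley's wheel is back on its axle stub and needs its orange snap ring. Take the red-handled snap-ring pliers out of their wooden holder, put both tips into the eyes of the ring on the blue nest, squeeze to spread the ring, lift it off and carry it over the end of the axle stub and down, without forcing it, until it is level with the groove around the stub. Stop there and finish while still holding: pliers gripped, ring spread around the groove, upright and still, not let snap shut; leave the other things on the desk where they are.

Things in the scene. Friction and masses are not known exactly. Their poses are not given: they have to be found in the camera images.
- pliers_grip (a point): Snap-ring pliers (170 g, 173 mm tall) standing tips down in the holder. Point midway between the red handles, 149 mm above pliers_nose, 75 mm above the pivot. z up the tool, y across the handles (grip along y), x through its flat; front and back alike. Handles 14 mm wide along x, 57 mm long, reaching 20 mm above this point; outside width here 57 mm slack. Squeezing spreads the tips below.
- pliers_nose (a point): Midway between the pliers' two pins, at half their length; axes as pliers_grip. Pins 4 mm thick, 8 mm long, rounded ends 4 mm below this point; 4 mm above it a 9 x 6 mm shoulder. Each pin stands off along y by 6 mm slack, 9 mm (right for the slack ring) at a light squeeze to 51 mm outside width, 19 mm at the stop.
- pliers_left (a joint): Squeeze of the pliers: turn of each arm (both turn alike) against a spring, 0 slack, 0.04 rad at 51 mm over the handles, 0.175 rad at the stop (about 28 mm; the pins then sit 2 mm higher on the tool). Each pin moves out by 74 mm per rad. The handles need about 6 N at first, about 15 N at the stop with the ring on.
- holder: Fixed wooden pliers holder, 80 x 90 mm foot, origin under its centre. Its well (11 mm along x, 32 mm along y) is 80 mm above the desk at its rim with an 8 mm floor; the pliers lift straight out if squeezed only lightly (more than 42 mm over the handles).
- ring_centre (a point): Centre of the orange snap ring, half-way up (6 mm thick, 36 mm wide, 30 g, two sprung halves hinged at the back). z is its axis, +x points to the eyes. Slack, its inner sides are 25 mm apart and cannot pass the stub; at the pliers' stop it clears the 28 mm stub by about 2 mm all round (middle of the opening 0.5 mm towards the eyes from this point).
- ring_eyes (a point): Midway between the ring's two eyes, half-way up the thickness, 24 mm from ring_centre along x; same axes. Each eye is a vertical slot right through its ear, 6 mm along x, 8 mm along y, its middle 9 mm to either side (along y) when slack. The pins press on the outer ends of the slots to spread the ring, and carry it by that.
- ring_left (a joint): Spread of the ring: turn of each half about the hinge at its back (both alike). 0 slack; about 0.17 rad at the pliers' stop (6 N on each pin); 0.13 rad or more counts as spread.
- nest: Fixed blue nest on a plywood foot, 90 x 70 mm, origin under its centre. The ring lies on it, 30 mm above the desk, loosely around a white post of 21 mm diameter, 12 mm high; under the eyes is an 18 mm deep trough for the pins.
- wheel: Fixed black rubber trolley wheel with red hub lying flat on a steel disc of 136 mm, 120 mm across; origin under its centre. Its steel axle stub, 28 mm thick, stands upright in the middle; hub face 40.5 mm, end of the stub 69.5 mm above the desk, its rim chamfered by 3 mm.
- groove (a point): Middle of the brass-coloured groove around the axle stub, on its axis, 54 mm above the desk; the groove is 11 mm high and 22 mm across, 15.5 mm below the end of the stub.
- washer_mid (a point): Loose brass washer, 44 mm, 5 mm thick, its centre. Leave alone.
- screwdriver: Loose yellow screwdriver lying on the desk. Leave alone.
- wrench_mid (a point): Loose steel wrench lying on the desk. Leave alone.
- grease_mid (a point): Jar with green cap, 52 mm across, 60 mm high, its middle. Leave alone.
- mug_mid (a point): Blue mug, 80 mm across, 90 mm high, its middle. Leave alone.
- tape_mid (a point): Roll of paper tape, 84 mm across, 24 mm high, its middle. Leave alone.

How it is judged:
By the outcome, as a careful person would: the job done as asked, in the order asked, and still so for the second after the job is handed in, while the arm keeps its last pose, push and grip.
It also fails if it takes over 51 s, if anything falls off the work surface, if the arm or the gripper's body presses on something with over 40 N, if the wrist force passes 120 N, or if a joint passes its speed limit or range.

## Working session

There is one attempt and no reset: what is moved stays moved. The work goes in short steps, Python scripts to look and compute and a shell command to move; the robot and the scene stay as the last step left them, time stands still between calls to the robot, and variables do not carry over. Pictures are saved under pics/ and viewed, at most 10 in all, crops included, and the job is handed in when it is done.

```bash
mkdir -p pics
cat > h.py <<'E'
import numpy as np, cv2, json
from station import arm
def cap(n,save=None):
    d=arm.read_camera(n); 
    if save: cv2.imwrite(f'pics/{save}.png',cv2.cvtColor(d['image'],cv2.COLOR_RGB2BGR)); np.save(f'pics/{save}.npy',d,allow_pickle=True)
    return d
def load(s): return np.load(f'pics/{s}.npy',allow_pickle=True).item()
def K(d):
    f=200/np.tan(np.radians(d['fov_y']/2)); return np.array([[f,0,d['cx']],[0,f,d['cy']],[0,0,1]])
def ray(d,uv):
    p=cv2.undistortPoints(np.array([[uv]],float),K(d),np.array(d['D'],float))[0,0]
    R=np.array(d['R']);c=-R.T@np.array(d['t']); return c,R.T@np.array([p[0],p[1],1])
def onz(d,uv,z):
    c,r=ray(d,uv); return c+r*(z-c[2])/r[2]
def proj(d,X):
    R=np.array(d['R']);return cv2.projectPoints(np.array(X,float).reshape(-1,3),cv2.Rodrigues(R)[0],np.array(d['t'],float),K(d),np.array(d['D'],float))[0].reshape(-1,2)
E
python3 - <<'E'
from h import *
for n in ['scene','side','wrist']:
    d=cap(n,n+'0'); print(n,d['fov_y'],d['D'],(-np.array(d['R']).T@d['t']).round(3))
s=arm.get_state(); print(s['t'],s['position'],s['orientation'])
a=[cv2.imread(f'pics/{n}0.png') for n in ['scene','side']]
cv2.imwrite('pics/both.png',cv2.resize(np.vstack(a),(480,600)))
E
```

```text
scene 55.808442052751474 [-0.0455609  0.         0.         0.         0.       ] [0.958 0.509 0.847]
side 46.01732690339738 [-0.10577623  0.          0.          0.          0.        ] [0.055 0.642 1.122]
wrist 63.03253546990483 [-0.03766981  0.          0.          0.          0.        ] [ 0.349 -0.551  0.382]
0.15 [ 0.28591122 -0.58318701  0.21368017] [-1.79908925e+02 -7.66345139e-03  2.61146429e+01]
```

View pics/scene0.png

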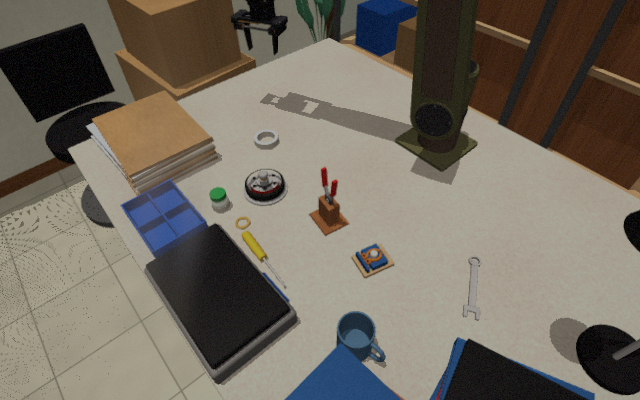

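View pics/side0.png

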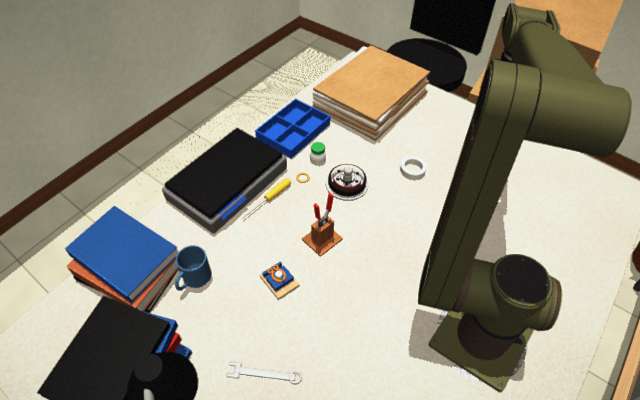

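Scene view: wheel near (265,184), holder with pliers near (329,212), nest with ring near (373,259). Side view: wheel (347,180), holder (322,235), nest (280,280). I'll enlarge these.

Run:
```python
import cv2,numpy as np
def c(n,x,y,w,h): return cv2.resize(cv2.imread(f'pics/{n}.png')[y:y+h,x:x+w],(w*5,h*5),interpolation=cv2.INTER_CUBIC)
# scene: holder (300..380,160..240) nest(345..425? )
A=np.hstack([c('scene0',295,160,80,60),c('scene0',333,230,80,60)])
B=np.hstack([c('side0',288,192,80,60),c('side0',242,250,80,60)])
cv2.imwrite('pics/crop1.png',np.vstack([A,B]))
A=np.hstack([c('scene0',227,155,80,60),c('side0',308,150,80,60)])
B=np.hstack([c('scene0',295,185,80,60),c('side0',288,208,80,60)])
cv2.imwrite('pics/crop2.png',np.vstack([A,B]))
```

```text
(no output)
```

View pics/crop1.png

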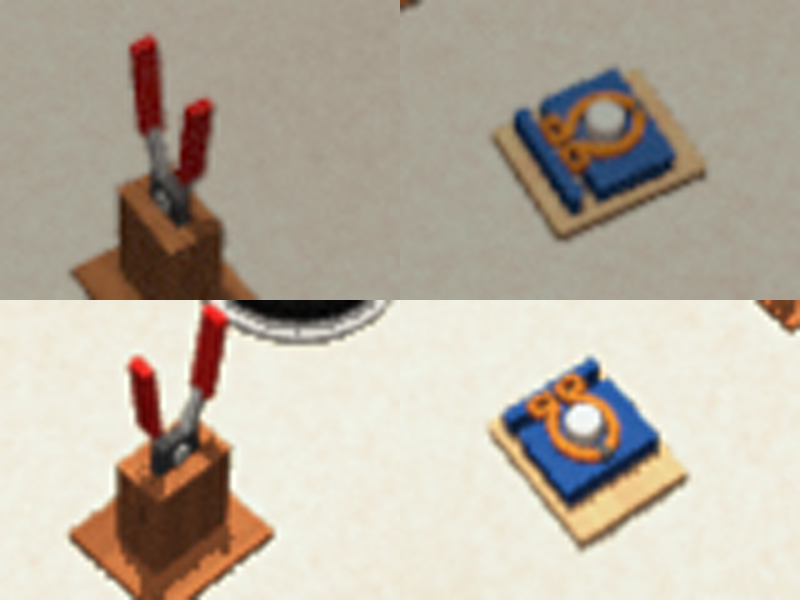

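View pics/crop2.png

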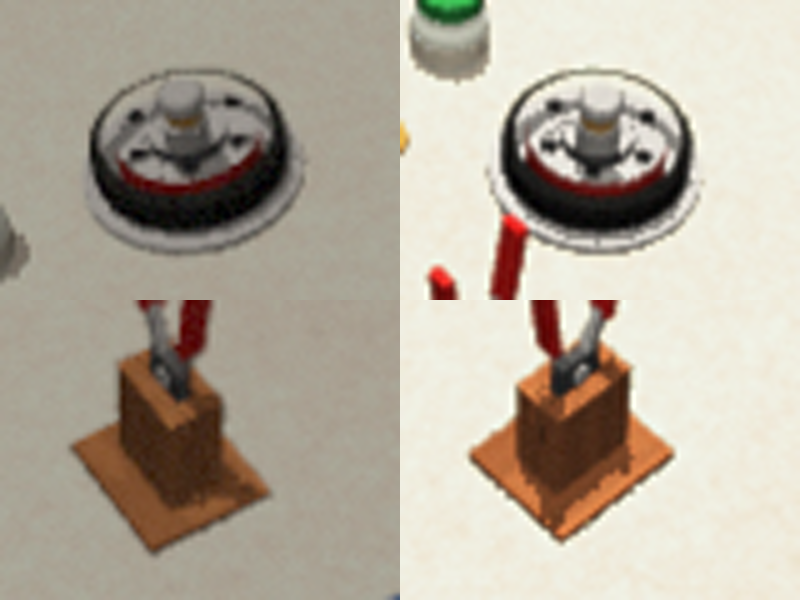

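Run:
```python
from h import *
a=load('scene0');b=load('side0')
def tri(n,u,v,z):
    p=onz(a,u,z);q=onz(b,v,z)
    c,r=ray(a,u);e,s=ray(b,v); k=np.linalg.lstsq(np.c_[r,-s],e-c,rcond=None)[0]
    m=(c+r*k[0]+e+s*k[1])/2
    print(n,p[:2].round(4),q[:2].round(4),'tri',m.round(4),'avg',((p+q)/2)[:2].round(4))
tri('hA',(323.6,168.4),(331,194.4),.181)
tri('hB',(335.2,180.8),(316.6,205),.181)
tri('eye1',(364.4,255.6),(270.6,270.8),.036)
tri('eye2',(368,261),(276.2,266.8),.036)
tri('post',(374,253),(278.8,273.6),.042)
tri('stub',(263.6,174),(348.8,168.6),.0695)
for u in [(309,214.4),(325.4,235.4),(349,223.6)]: print(onz(a,u,0.008)[:2].round(4))
for u in [(302,239),(320,256.4),(342.8,239)]: print(onz(b,u,0.008)[:2].round(4))
```

```text
hA [ 0.4998 -0.0184] [ 0.4957 -0.0194] tri [ 0.4973 -0.0215  0.1775] avg [ 0.4978 -0.0189]
hB [0.5075 0.0338] [0.5039 0.0321] tri [0.5052 0.0308 0.1778] avg [0.5057 0.0329]
eye1 [0.5331 0.1758] [0.5331 0.1922] tri [0.5345 0.1839 0.0357] avg [0.5331 0.184 ]
eye2 [0.5378 0.1931] [0.5294 0.1736] tri [0.5316 0.1803 0.0284] avg [0.5336 0.1834]
post [0.5125 0.1889] [0.5079 0.1879] tri [0.5098 0.1865 0.0373] avg [0.5102 0.1884]
stub [ 0.5709 -0.206 ] [ 0.566 -0.215] tri [ 0.5674 -0.2154  0.064 ] avg [ 0.5685 -0.2105]
[ 0.5381 -0.0395]
[0.552  0.0475]
[0.4751 0.0606]
[0.5434 0.0452]
[0.4671 0.0606]
[ 0.451  -0.0267]
```

```bash
python3 -m handwheel '[[0.32,0.9,0.17,0,0,-0.405],[0.32,0.9,0.17,0,0,-0.405],[0.32,0.9,0.17,0,0,-0.405],[0.32,0.9,0.17,0,0,-0.405],[0.32,0.9,0.17,0,0,-0.405],[0.32,0.9,0.17,0,0,-0.405],[0.32,0.9,0.17,0,0,-0.405],[0.32,0.9,0.17,0,0,-0.405],[0.32,0.9,0.17,0,0,-0.405],[0.32,0.9,0.17,0,0,-0.405]]' && python3 -m handwheel '[[0.112,0.28,0,0,0,0],[0.112,0.28,0,0,0,0],[0.112,0.28,0,0,0,0],[0.112,0.28,0,0,0,0],[0.112,0.28,0,0,0,0],[0.112,0.28,0,0,0,0]]'
python3 - <<'E'
from h import *
d=cap('wrist','w1'); s=arm.get_state(); print(s['t'],s['position'],s['orientation'],s['contact_force'])
print(np.array(d['R']).round(3),(-np.array(d['R']).T@d['t']).round(4))
E
```

```text
t: 1.15
position: [0.4465, -0.1311, 0.3003]
orientation: [-180.0, -0.1, -8.6]
contact_force: [1.0, -0.4, -0.4]
grip_width: 1.0
finger_force: 0.0
t: 1.75
position: [0.5018, 0.0057, 0.2994]
orientation: [180.0, 0.0, -8.7]
contact_force: [-0.5, -1.5, -0.5]
grip_width: 1.001
finger_force: 0.0
1.8 [0.50178105 0.00534565 0.29946529] [ 1.79983114e+02  1.86374277e-02 -8.78197957e+00] [-0.23665323  0.65158672  0.10220153]
[[-0.152 -0.988  0.001]
 [-0.956  0.147  0.253]
 [-0.25   0.038 -0.967]] [ 0.5709 -0.004   0.4681]
```

View pics/w1.png

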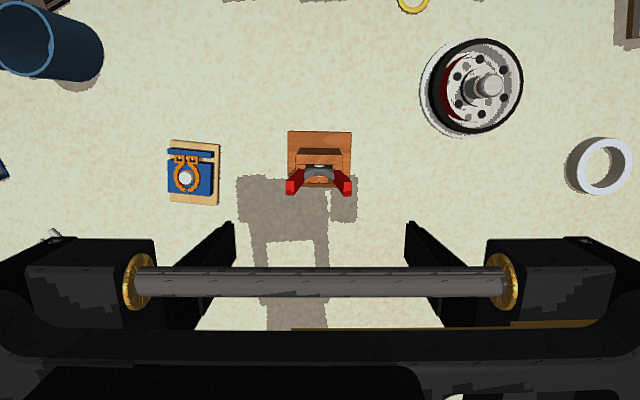

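The wrist view shows the handle tops at about (290,187) and (347,187), the eyes near (180,158) and (193,158), and the stub top near (489,85).

Run:
```python
from h import *
d=load('w1')
for n,u,z in [('hA',(290.5,187),.181),('hB',(347,187),.181),('e1',(180,158.5),.036),('e2',(193,158.5),.036),('post',(186.5,177.5),.042),('stub',(489,85),.0695)]: print(n,onz(d,u,z)[:2].round(4))
i=cv2.imread('pics/w1.png')
cv2.imwrite('pics/crop3.png',np.hstack([cv2.resize(i[y:y+60,x:x+w],None,fx=5,fy=5,interpolation=cv2.INTER_CUBIC) for x,y,w in [(160,135,70),(280,145,80)]]))
```

```text
hA [0.5075 0.0324]
hB [ 0.4997 -0.0182]
e1 [0.5367 0.1905]
e2 [0.534  0.1731]
post [0.5109 0.1857]
stub [ 0.5691 -0.2057]
```

View pics/crop3.png

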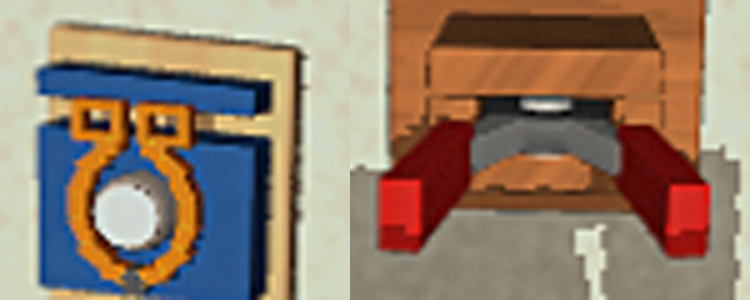

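```bash
python3 -m handwheel '[[0.002,0.003,-0.1,0,0,0],[0.002,0.003,-0.2,0,0,0],[0.002,0.003,-0.26,0,0,0],[0.002,0.003,-0.3,0,0,0],[0.002,0.003,-0.315,0,0,0],[0.002,0.003,-0.315,0,0,0]]' && python3 -m handwheel '[[0,0,0,0,0,0],[0,0,0,0,0,0],[0,0,0,0,0,0],[0,0,0,0,0,0],[0,0,0,0,0,0],[0,0,0,0,0,0],[0,0,0,0,0,0],[0,0,0,0,0,0]]' 50.5
```

```text
t: 2.4
position: [0.5024, 0.0068, 0.1413]
orientation: [180.0, 0.1, -8.8]
contact_force: [-1.8, 0.6, 0.5]
grip_width: 0.995
finger_force: 0.0
t: 3.2
position: [0.5038, 0.0077, 0.1432]
orientation: [180.0, -0.1, -8.7]
contact_force: [-0.4, -0.7, 5.9]
grip_width: 0.532
finger_force: 5.7
```

```bash
python3 -m handwheel '[[0,0,0.02,0,0,0],[0,0,0.06,0,0,0],[0,0,0.1,0,0,0],[0,0,0.15,0,0,0],[0,0,0.2,0,0,0],[0,0,0.24,0,0,0],[0,0,0.25,0,0,0],[0,0,0.25,0,0,0]]'
python3 - <<'E'
from h import *
d=cap('wrist','w2');cap('side','s2');cap('scene','c2')
E
```

```text
t: 4.0
position: [0.5031, 0.008, 0.2673]
orientation: [-180.0, -0.0, -8.7]
contact_force: [0.2, -0.5, -1.7]
grip_width: 0.529
finger_force: 5.3
```

View pics/w2.png

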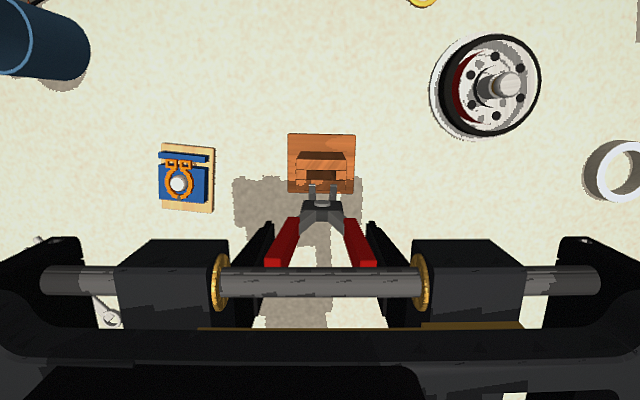

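Pins are visible at about (312,187) and (333,187), and the pliers are out of the holder. Next, hover over the eyes.

```bash
python3 -m handwheel '[[0.015,0.08,0,0,0,0],[0.03,0.16,0,0,0,0],[0.045,0.25,-0.04,0,0,0],[0.06,0.31,-0.1,0,0,0],[0.062,0.34,-0.14,0,0,0],[0.062,0.35,-0.152,0,0,0],[0.062,0.35,-0.152,0,0,0],[0.062,0.35,-0.152,0,0,0]]'
python3 - <<'E'
from h import *
cap('wrist','w3');cap('side','s3');cap('scene','c3')
i=[cv2.imread(f'pics/{n}.png') for n in ('w3','c3','s3')]
d=load('w3'); s=arm.get_state(); p=np.array(s['position']); q=p-[0,0,.133]
I=[]
for n,im,(w,h,f) in zip(('w3','c3','s3'),i,((100,100,4),(66,50,6),(66,50,6))):
    u=proj(load(n),q)[0]; x,y=(u-[w/2,h/2]).round().astype(int); print(n,u,x,y)
    I.append(cv2.resize(im[y:y+h,x:x+w],(w*f,h*f),interpolation=cv2.INTER_CUBIC))
A=np.zeros((600,800,3),np.uint8); A[:400,:400]=I[0];A[:300,402:798]=I[1];A[300:,402:798]=I[2]
cv2.imwrite('pics/crop4.png',A)
E
```

```text
t: 4.95
position: [0.5344, 0.1822, 0.1918]
orientation: [180.0, -0.1, -8.7]
contact_force: [0.5, 0.1, -1.7]
grip_width: 0.531
finger_force: 5.3
w3 [320.52809576 184.92369448] 271 135
c3 [366.43568317 252.32227547] 333 227
s3 [272.00813041 263.15371828] 239 238
```

View pics/crop4.png

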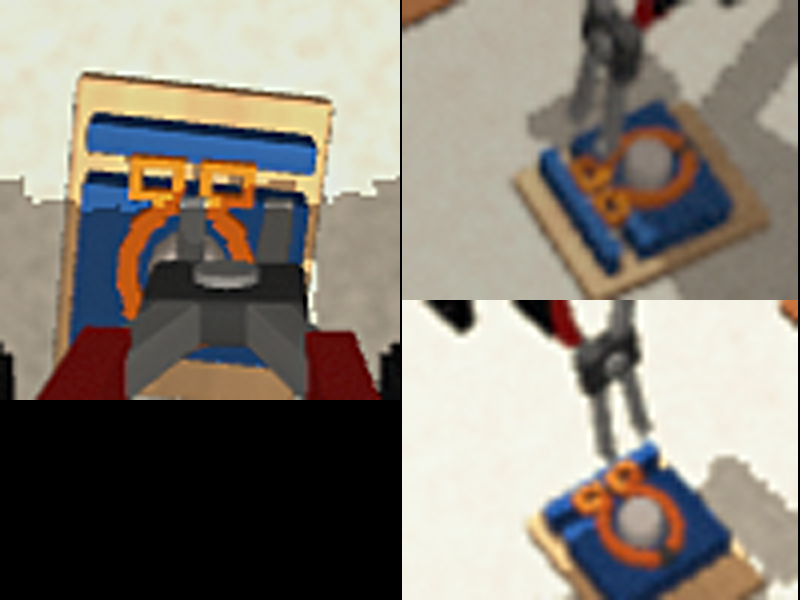

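Wrist crop: the eyes are at about (310.3,180.5) and (328.3,181.3). The pin tips are at about (319,185) and (340.3,185.8), shifted towards -y, so the pliers have tipped slightly in the grip. I'll triangulate.

```bash
cat >> h.py <<'E'
def triN(obs):
    A=np.zeros((3,3));b=np.zeros(3)
    for n,u in obs:
        c,r=ray(load(n) if isinstance(n,str) else n,u); r=r/np.linalg.norm(r);P=np.eye(3)-np.outer(r,r);w=1;A+=P;b+=P@c
    return np.linalg.solve(A,b)
E
python3 - <<'E'
from h import *
A=triN([('w3',(319,185)),('c3',(366.7,252.3)),('s3',(279.2,259.3))])  # guess pairing variants
for l,c,s in [((319,185),(366.7,252.3),(272.8,264.3)),((340.25,185.75),(361.8,246.2),(279.2,259.3))]:
    print('pin',triN([('w3',l),('c3',c),('s3',s)]).round(4), 'w@z.0585',onz(load('w3'),l,.0585).round(4))
for l in [(310.25,180.5),(328.25,181.25)]: print('eye w',onz(load('w3'),l,.036).round(4))
for c in [((613-402)/6+333,207/6+227),((592-402)/6+333,174/6+227)]: print('eye c',onz(load('c3'),c,.036).round(4))
for c in [((588-402)/6+239,194/6+238),((624-402)/6+239,176/6+238)]: print('eye s',onz(load('s3'),c,.036).round(4))
i=[cv2.imread(f'pics/{n}.png') for n in ('w2','w3')]
cv2.imwrite('pics/crop5.png',np.vstack([cv2.resize(k[170:270,240:400],None,fx=4,fy=3,interpolation=cv2.INTER_CUBIC)for k in i]))
E
```

```text
pin [0.5333 0.1825 0.057 ] w@z.0585 [0.5348 0.1836 0.0585]
pin [0.5297 0.1617 0.0581] w@z.0585 [0.531  0.1638 0.0585]
eye w [0.5357 0.1926 0.036 ]
eye w [0.5321 0.1746 0.036 ]
eye c [0.5385 0.1944 0.036 ]
eye c [0.5335 0.1771 0.036 ]
eye s [0.5353 0.1921 0.036 ]
eye s [0.5288 0.1752 0.036 ]
```

View pics/crop5.png

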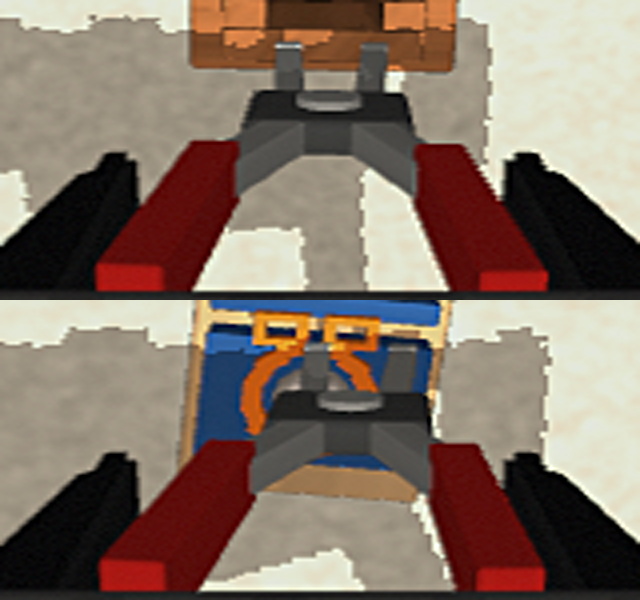

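Pins sit about 8–9 mm towards -y of the TCP, a tilt of roughly 3.6°. I'll correct it by tilting the tool, then lower a little and look again.

```bash
python3 -m handwheel '[[0,0.001,0,0.02,-0.003,0],[-0.001,0.003,-0.005,0.0414,-0.0064,0],[-0.001,0.003,-0.015,0.0414,-0.0064,0],[-0.001,0.003,-0.02,0.0414,-0.0064,0],[-0.001,0.003,-0.02,0.0414,-0.0064,0],[-0.001,0.003,-0.02,0.0414,-0.0064,0]]'
python3 - <<'E'
from h import *
cap('wrist','w4');cap('side','s4');cap('scene','c4')
f=lambda n,x,y,w,h:cv2.resize(cv2.imread(f'pics/{n}.png')[y:y+h,x:x+w],None,fx=6,fy=6,interpolation=cv2.INTER_CUBIC)
A=np.zeros((600,798,3),np.uint8);A[:,:400]=cv2.resize(cv2.imread('pics/w4.png')[150:225,295:345],(400,600),interpolation=cv2.INTER_CUBIC)
A[:300,402:]=f('c4',333,227,66,50);A[300:,402:]=f('s4',239,238,66,50)
cv2.imwrite('pics/crop6.png',A)
E
```

```text
t: 5.7
position: [0.5336, 0.1844, 0.1811]
orientation: [-176.4, 0.0, -8.7]
contact_force: [0.4, 0.5, -1.3]
grip_width: 0.533
finger_force: 5.3
```

View pics/crop6.png

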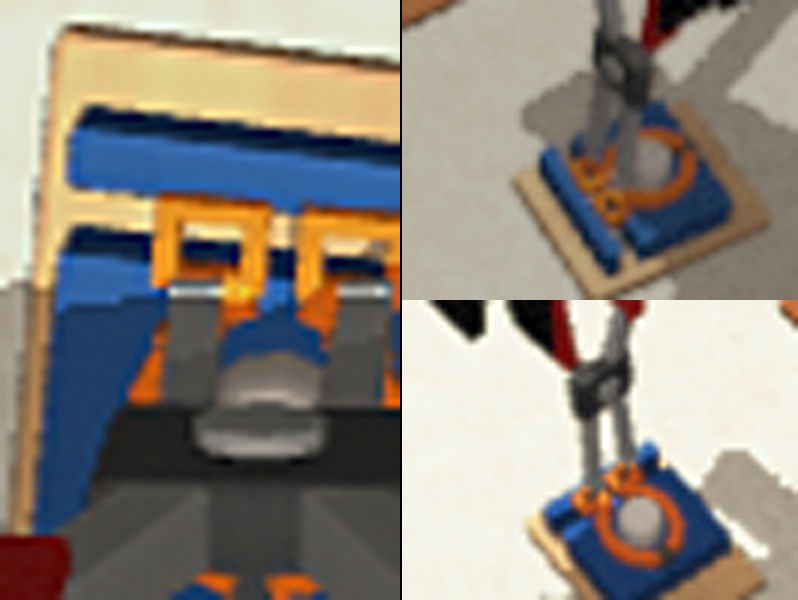

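Wrist crop: slot openings are centred at about (321.5,180) and (339.3,181.6). What I took for pin tips is the front edge of the shoulders, near (319.5,185.7) and (340.3,186), which hides the pins. I have used my ten views, so from here I'll measure numerically.

Run:
```python
from h import *
d=load('w4');im=d['image']
for c in (320,321,339): print(c,[(r,*map(int,im[r,c])) for r in range(173,192)])
for r in (180,188,190): print('row',r,[(c,*map(int,im[r,c])) for c in range(313,347)])
z=.054
L,R=onz(d,(319.5,185.7),z),onz(d,(340.3,186),z);print('shoulder front',L.round(4),R.round(4))
E1,E2=onz(d,(321.5,180),.036),onz(d,(339.25,181.6),.036);print('eyes',E1.round(4),E2.round(4))
s=arm.get_state();Rm=cv2.Rodrigues(np.zeros(3))[0]
print((-np.array(d['R']).T@d['t']).round(4), s['position'],proj(d,[np.array(s['position'])-[0,0,.127]]))
```

```text
320 [(173, 48, 96, 168), (174, 110, 55, 28), (175, 167, 86, 7), (176, 239, 155, 35), (177, 230, 153, 54), (178, 237, 223, 158), (179, 244, 214, 143), (180, 0, 11, 53), (181, 7, 33, 66), (182, 42, 34, 42), (183, 119, 50, 2), (184, 174, 87, 34), (185, 84, 95, 98), (186, 167, 171, 165), (187, 74, 71, 69), (188, 81, 79, 78), (189, 83, 82, 80), (190, 84, 84, 81), (191, 84, 82, 78)]
321 [(173, 44, 96, 167), (174, 92, 65, 69), (175, 162, 80, 6), (176, 240, 155, 35), (177, 231, 152, 48), (178, 235, 207, 133), (179, 252, 222, 146), (180, 0, 11, 52), (181, 6, 32, 62), (182, 52, 40, 49), (183, 132, 54, 5), (184, 148, 76, 34), (185, 86, 101, 108), (186, 198, 208, 207), (187, 63, 68, 73), (188, 72, 80, 82), (189, 77, 84, 85), (190, 80, 85, 84), (191, 83, 85, 83)]
339 [(173, 50, 101, 167), (174, 47, 102, 169), (175, 46, 98, 175), (176, 121, 60, 26), (177, 222, 134, 26), (178, 235, 155, 38), (179, 229, 164, 70), (180, 237, 203, 145), (181, 255, 206, 137), (182, 19, 33, 51), (183, 8, 24, 50), (184, 65, 36, 25), (185, 86, 89, 86), (186, 171, 172, 165), (187, 75, 75, 73), (188, 81, 81, 79), (189, 85, 
[... 1601 characters left out ...]
 85, 84), (322, 127, 76, 45), (323, 129, 68, 34), (324, 113, 73, 62), (325, 39, 61, 106), (326, 8, 58, 110), (327, 20, 61, 105), (328, 28, 62, 102), (329, 28, 61, 100), (330, 27, 62, 101), (331, 22, 61, 105), (332, 54, 67, 93), (333, 142, 78, 57), (334, 195, 88, 32), (335, 208, 91, 15), (336, 175, 83, 23), (337, 100, 83, 78), (338, 80, 84, 82), (339, 85, 83, 79), (340, 85, 84, 79), (341, 86, 85, 81), (342, 91, 89, 83), (343, 74, 69, 60), (344, 35, 61, 99), (345, 27, 61, 106), (346, 30, 61, 103)]
shoulder front [0.5357 0.1931 0.054 ] [0.5327 0.1739 0.054 ]
eyes [0.5371 0.192  0.036 ] [0.5331 0.175  0.036 ]
[0.601  0.1641 0.3496] [0.53370539 0.18452619 0.18134032] [[328.86203647 186.5824221 ]]
```

Run:
```python
from h import *
d=load('w4')
x=np.array([np.cos(np.radians(-9.5)),np.sin(np.radians(-9.5)),0])
L,R=[onz(d,u,.0545)-.0045*x for u in ((318.7,184.5),(340.4,184.5))]
E1,E2=onz(d,(321.0,180.6),.036),onz(d,(338.8,182.4),.036)
print('pins',L.round(4),R.round(4),np.linalg.norm(L-R),'eyes',E1.round(4),E2.round(4),np.linalg.norm(E1-E2))
g=lambda v:np.degrees(np.arctan2(v[1],v[0])); print(g(L-R),g(E1-E2)); s=(E1+E2-L-R)/2; print('shift',s)
```

```text
pins [0.5326 0.1943 0.0545] [0.5298 0.1744 0.0545] 0.020137886972399804 eyes [0.5366 0.1926 0.036 ] [0.5324 0.1755 0.036 ] 0.01759300033283255
82.1291488308871 76.18682427515077
shift [ 0.00328438 -0.00031142 -0.0185    ]
```

Run:
```python
from h import *
g=lambda v:np.degrees(np.arctan2(v[1],v[0]))%180
for n,P in [('scene0',[(490,130),(560,238),(705,172)]),('side0',[(490,128),(582,248),(688,178)])]:
    o=np.array([333,230]) if n=='scene0' else np.array([242,250])
    Q=[onz(load(n),(np.array(p)-[400,0])/5+o,.01) for p in P]
    print(n,[(g(Q[i+1]-Q[i]).round(1),np.linalg.norm(Q[i+1]-Q[i]).round(4)) for i in (0,1)])
d=load('w3')  # crop4: foot corners
Q=[onz(d,(x/4+271,y/4+135),.01) for x,y in [(80,73),(330,100)]]
print('w3',g(Q[1]-Q[0]),np.linalg.norm(Q[1]-Q[0]))
for n,r0 in (('w3',(80,115,315,145)),): print(g(onz(d,(88/4+271,117/4+135),.04)-onz(d,(315/4+271,140/4+135),.04)))
```

```text
scene0 [(np.float64(75.3), np.float64(0.0718)), (np.float64(165.1), np.float64(0.0863))]
side0 [(np.float64(164.1), np.float64(0.0892)), (np.float64(75.0), np.float64(0.0689))]
w3 75.07660673349928 0.06787868325924824
75.40905135035398
```

```bash
python3 -m handwheel '[[0.003,-0.0006,0,0,0,-0.035],[0.0066,-0.0012,0,0,0,-0.073],[0.0066,-0.0012,0,0,0,-0.073],[0.0066,-0.0012,0,0,0,-0.073],[0.0066,-0.0012,0,0,0,-0.073]]' 51
python3 - <<'E'
from h import *
d=cap('wrist','w5');im=d['image'];print(arm.get_state()['position'])
for c in range(314,348,2): print(c,[tuple(int(v)//10 for v in im[r,c]) for r in range(174,191)])
for r in (179,181,188): print('row',r,[(c,*(int(v)//10 for v in im[r,c])) for c in range(312,348)])
E
```

```text
t: 6.35
position: [0.5369, 0.1838, 0.1812]
orientation: [-176.4, -0.0, -14.9]
contact_force: [-0.5, 0.3, -1.7]
grip_width: 0.538
finger_force: 5.3
[0.53684329 0.18381432 0.18115421]
314 [(5, 10, 16), (5, 10, 16), (5, 10, 16), (4, 10, 16), (4, 9, 16), (12, 7, 5), (25, 17, 7), (23, 16, 7), (23, 16, 7), (24, 18, 9), (16, 10, 4), (17, 11, 4), (18, 11, 4), (18, 12, 5), (19, 14, 10), (19, 14, 9), (10, 6, 6)]
316 [(5, 10, 16), (5, 10, 16), (5, 10, 16), (4, 9, 16), (6, 8, 12), (14, 6, 0), (25, 16, 3), (23, 15, 3), (23, 15, 3), (24, 15, 3), (16, 10, 6), (18, 17, 16), (18, 16, 15), (13, 9, 7), (11, 8, 7), (11, 9, 7), (9, 8, 7)]
318 [(5, 10, 16), (5, 10, 16), (5, 10, 16), (4, 10, 16), (5, 7, 12), (12, 5, 0), (25, 16, 3), (23, 15, 4), (18, 13, 7), (16, 12, 8), (5, 6, 7), (12, 12, 12), (12, 12, 12), (8, 8, 7), (8, 8, 8), (8, 8, 8), (8, 8, 8)]
320 [(5, 10, 17), (5, 10, 16), (4, 10, 16), (4, 10, 17), (8, 7, 8), (17, 8, 0), (24, 16, 3), (23, 15, 4), (18, 13, 8), (16, 12, 8), (5, 6, 7), (13, 13, 12), (13, 12, 12), (8, 8, 7), (8, 8, 8), (8, 8, 8), (8, 8, 8)]
322 [(5, 10, 16), (5, 10, 16), (4, 10, 17),
[... 4025 characters left out ...]
(344, 23, 15, 3), (345, 23, 15, 3), (346, 23, 17, 8), (347, 24, 21, 14)]
row 188 [(312, 5, 11, 18), (313, 3, 10, 19), (314, 19, 14, 10), (315, 21, 10, 2), (316, 11, 8, 7), (317, 8, 8, 8), (318, 8, 8, 8), (319, 8, 8, 8), (320, 8, 8, 8), (321, 8, 8, 8), (322, 10, 6, 5), (323, 21, 12, 3), (324, 22, 14, 3), (325, 23, 15, 3), (326, 23, 15, 3), (327, 25, 15, 2), (328, 15, 11, 8), (329, 5, 10, 17), (330, 4, 10, 18), (331, 1, 6, 12), (332, 18, 12, 6), (333, 24, 16, 4), (334, 21, 10, 2), (335, 20, 9, 1), (336, 18, 8, 1), (337, 10, 8, 8), (338, 8, 8, 8), (339, 8, 8, 8), (340, 8, 8, 8), (341, 8, 8, 8), (342, 8, 8, 8), (343, 8, 7, 6), (344, 24, 14, 3), (345, 25, 16, 3), (346, 15, 9, 5), (347, 5, 6, 10)]
```

Run:
```python
from h import *
d=load('w5')
g=lambda v:np.degrees(np.arctan2(v[1],v[0]))
for zs in (.0525,.0545):
    a=np.radians(-14.9);x=np.array([np.cos(a),np.sin(a),0]);y=np.array([-x[1],x[0],0])
    L,R=[onz(d,u,zs)-.0045*x for u in ((319.1,183.7),(340.3,183.7))]
    E1,E2=onz(d,(320.9,184.6),.036),onz(d,(339.1,184.6),.036)
    s=(E1+E2-L-R)/2; print('pins',L.round(4),R.round(4),np.linalg.norm(L-R),'eyes',E1.round(4),E2.round(4),np.linalg.norm(E1-E2),'shift',s.round(4),'in ring axes',s@x,s@y, g(L-R),g(E1-E2))
```

```text
pins [0.537  0.1934 0.0525] [0.5322 0.1742 0.0525] 0.019800559371297953 eyes [0.5367 0.1927 0.036 ] [0.5324 0.1753 0.036 ] 0.017952846880799244 shift [-0.0001  0.0002 -0.0165] in ring axes -0.00013973311626209938 0.00021283660425863428 75.89448956004024 75.90466201261528
pins [0.5374 0.1931 0.0545] [0.5326 0.174  0.0545] 0.019667307333199557 eyes [0.5367 0.1927 0.036 ] [0.5324 0.1753 0.036 ] 0.017952846880799244 shift [-0.0005  0.0004 -0.0185] in ring axes -0.0005923621307767908 0.0002759619956094579 75.89448956004041 75.90466201261528
```

```bash
python3 -m handwheel '[[-0.0006,0.0004,-0.006,0,0,0],[-0.0006,0.0004,-0.012,0,0,0],[-0.0006,0.0004,-0.016,0,0,0],[-0.0006,0.0004,-0.02,0,0,0],[-0.0006,0.0004,-0.022,0,0,0]]'; python3 -m handwheel '[[0,0,-0.003,0,0,0],[0,0,-0.006,0,0,0],[0,0,-0.009,0,0,0],[0,0,-0.009,0,0,0]]'
```

```text
t: 6.9
position: [0.5364, 0.1839, 0.1697]
orientation: [-176.4, 0.0, -15.0]
contact_force: [-0.4, -0.2, -1.5]
grip_width: 0.535
finger_force: 5.3
t: 7.3
position: [0.5367, 0.184, 0.1658]
orientation: [-176.4, -0.0, -15.0]
contact_force: [-0.3, 0.1, -0.9]
grip_width: 0.538
finger_force: 5.2
```

```bash
python3 -m handwheel '[[0,0,-0.001,0,0,0],[0,0,-0.002,0,0,0],[0,0,-0.003,0,0,0],[0,0,-0.003,0,0,0]]'
python3 - <<'E'
from h import *
d=cap('wrist','w6');cap('side','s6');cap('scene','c6');im=d['image'];print(arm.get_state()['contact_force'])
for c in range(315,347,3): print(c,[tuple(int(v)//10 for v in im[r,c]) for r in range(176,196)])
E
```

```text
t: 7.7
position: [0.5374, 0.1841, 0.1654]
orientation: [-176.3, -0.1, -15.0]
contact_force: [-0.6, -0.2, 5.1]
grip_width: 0.536
finger_force: 5.6
[-0.22343075 -1.20093522  5.71623645]
315 [(5, 10, 18), (5, 10, 17), (5, 10, 16), (5, 10, 16), (4, 10, 16), (4, 10, 16), (6, 8, 12), (14, 6, 0), (24, 16, 3), (24, 15, 3), (23, 15, 2), (24, 15, 2), (24, 15, 3), (24, 15, 2), (25, 16, 3), (25, 15, 2), (22, 10, 1), (18, 7, 1), (18, 8, 1), (12, 7, 5)]
318 [(5, 10, 17), (5, 10, 17), (5, 10, 16), (4, 10, 16), (4, 10, 16), (4, 10, 17), (6, 7, 12), (14, 6, 0), (25, 16, 3), (12, 8, 5), (10, 12, 12), (13, 13, 13), (7, 7, 7), (8, 8, 8), (8, 8, 8), (8, 8, 8), (8, 8, 8), (8, 8, 8), (9, 8, 8), (9, 8, 8)]
321 [(5, 10, 17), (5, 10, 17), (5, 10, 16), (5, 10, 16), (4, 10, 16), (4, 10, 16), (6, 7, 12), (14, 6, 0), (25, 16, 3), (15, 11, 6), (11, 12, 12), (12, 12, 11), (8, 7, 7), (8, 8, 8), (8, 8, 8), (8, 8, 8), (8, 8, 8), (8, 8, 8), (8, 8, 8), (8, 8, 8)]
324 [(5, 10, 17), (5, 10, 17), (5, 10, 16), (5, 10, 16), (5, 10, 16), (4, 10, 17), (6, 8, 12), (14, 6, 0), (25, 16, 3), (23, 15, 4), (23, 19, 10), (23, 21, 15)
[... 1159 characters left out ...]
10, 17), (4, 10, 17), (4, 10, 17), (9, 7, 8), (17, 8, 0), (25, 16, 4), (19, 13, 4), (7, 8, 9), (16, 17, 16), (7, 7, 7), (8, 8, 7), (8, 8, 8), (8, 8, 8), (8, 8, 8), (8, 8, 8), (7, 7, 7), (7, 7, 6)]
342 [(4, 9, 15), (5, 11, 18), (5, 10, 17), (5, 10, 17), (4, 10, 17), (5, 10, 17), (10, 5, 4), (15, 8, 0), (25, 16, 3), (19, 13, 4), (6, 7, 8), (17, 17, 17), (7, 7, 7), (8, 8, 8), (8, 8, 8), (8, 8, 8), (8, 8, 8), (9, 9, 9), (9, 9, 8), (9, 9, 8)]
345 [(4, 9, 15), (5, 11, 18), (5, 10, 17), (5, 10, 17), (5, 10, 17), (5, 10, 17), (11, 5, 2), (16, 8, 1), (24, 16, 3), (23, 15, 3), (23, 15, 3), (23, 14, 3), (23, 15, 3), (24, 15, 3), (24, 15, 3), (24, 15, 3), (24, 15, 3), (20, 8, 1), (21, 9, 3), (0, 5, 11)]
```

```bash
python3 -m handwheel '[[0.001,0,0.001,0,0,0],[0.001,0,0.001,0,0,0],[0.001,0,0.001,0,0,0],[0.001,0,0,0,0,0],[0.001,0,0,0,0,0]]' 42; python3 -m handwheel '[[0,0,-0.001,0,0,0],[0,0,-0.001,0,0,0],[0,0,-0.002,0,0,0],[0,0,-0.002,0,0,0],[0,0,-0.002,0,0,0]]' 34;  python3 -m handwheel '[[0,0,0,0,0,0],[0,0,0,0,0,0],[0,0,0,0,0,0],[0,0,0,0,0,0],[0,0,0,0,0,0],[0,0,0,0,0,0]]' 25
python3 - <<'E'
from h import *
d=cap('wrist','w7');cap('side','s7');cap('scene','c7');im=d['image']
from itertools import groupby
def cl(p):
    r,g,b=map(int,p)
    return 'O' if r>90 and r>1.7*b+20 and r>1.2*g else 'B' if b>1.4*r+15 else 'g' if max(r,g,b)-min(r,g,b)<15 and r<130 else 'W' if r>130 else '.'
for r in range(172,214): print(r,''.join(cl(im[r,c]) for c in range(295,368)))
E
```

```text
t: 8.35
position: [0.538, 0.1839, 0.1656]
orientation: [-176.4, -0.1, -15.0]
contact_force: [0.2, -1.3, 7.7]
grip_width: 0.445
finger_force: 12.4
t: 8.85
position: [0.5385, 0.184, 0.1654]
orientation: [-176.3, -0.2, -14.9]
contact_force: [-0.2, -1.5, 9.3]
grip_width: 0.361
finger_force: 13.5
t: 9.45
position: [0.5385, 0.1847, 0.1653]
orientation: [-176.2, -0.2, -15.0]
contact_force: [0.4, 1.0, 7.2]
grip_width: 0.311
finger_force: 30.0
172 WWWWWOWWWWWWWWWWWWWWWWWWWWWWWWWWWWWWWWWWWWWWWWWWWWWWWWWWWWWWWWWWWWWWWWWWO
173 WWWWWOWWWWWWWWWWWWWWWWWWWWWWWWWWWWOOOOOOOOOOOOOOOOOWWWWWWWWWWWWWWWWWWWWWO
174 WWWWWOWWWgBBBBBBBBBBBBBBBBBBBBBBBBBBBBBBBBBBBBBBBBB.................WWWWO
175 WWWWWOWW.BBBBBBBBBBBBBBBBBBBBBBBBBBBBBBBBBBBBBBBBBBBBBBBBBBBBBBBBBBBBWWWO
176 WWWWWOWWgBBBBBBBBBBBBBBBBBBBBBBBBBBBBBBBBBBBBBBBBBBBBBBBBBBBBBBBBBBBBWWWO
177 WWWWWOWgBBBBBBBBBBBBBBBBBBBBBBBBBBBBBBBBBBBBBBBBBBBBBBBBBBBBBBBBBBBBBgWWO
178 WWWWWOW.BBBBBBBBBBBBBBBBBBBBBBBBBBBBBBBBBBBBBBBBBBBBBBBBBBBBBBBBBBBBBBWWO
179 WWWWWOW.BBBBBBBBBBBBBBBBBBBBBBBBBBBBBBBBBBBBBBBBBBBBBBBBBBBBBBBBBBBBBBWWO
180 WWWWWOW.BBBBBBBBBBBBBBBBBBBBBBBBB
[... 1914 characters left out ...]
05 WWWWWWO.BB.ggggggggggggggggggggggggggggggggggggg.OOOO.BBBBBBBBBBBBBBBOOOW
206 WWWWWWO.BBggggggggggggggWWWWWWWWWWggggggggggggggBOOOOOBBBBBBBBBBBBBBBOWOW
207 WWWWWWO.BBgggggggggggggggWWWWWWWWWggggggggggggggBOOOOO.BBBBBBBBBBBBBBOWOW
208 WWWWWWO.B.ggggggggggggggggggggggggggggggggggggggBOOOOO.BBBBBBBBBBBBBBOOOW
209 WWWWWWO.B.ggggggggggggggggggggggggggggggggggggggBOOOOOOBBBBBBBBBBBBBBOOOW
210 WWWWWWO.gggggggggggggggggggggggggggggggggggggggg.OOOOOOBBBBBBBBBBBBBBOOOW
211 WWWWWWO.gggggggggggggggggggggggggggggggggggggggg.OOOOOOBBBBBBBBBBBBBBOOOW
212 WWWWWWO.gggggggggggggggggggggggggggggggggggggggggOOOOOOBBBBBBBBBBBBBBOOOW
213 WWWWWWO.gggggggggggggggggggggggggggggggggggggggggOOOOO.BBBBBBBBBBBBBBOOO.
```

Both pins are in the slots, the ring is spread and the pliers are at the stop (29.6 mm, 30 N). Now lift gently.

```bash
python3 -m handwheel '[[0,0,0.004,0,0,0],[0,0,0.01,0,0,0],[0,0,0.02,0,0,0],[0,0,0.035,0,0,0],[0,0,0.055,0,0,0],[0,0,0.08,0,0,0],[0,0,0.11,0,0,0],[0,0,0.14,0,0,0]]'; python3 -m handwheel '[[0,0,0.03,0,0,0],[0,0,0.055,0,0,0],[0,0,0.075,0,0,0],[0,0,0.085,0,0,0],[0,0,0.09,0,0,0],[0,0,0.09,0,0,0],[0,0,0.09,0,0,0]]'
cat > m.py <<'E'
import sys
from h import *
def cl(p):
    r,g,b=map(int,p)
    return 'O' if r>90 and r>1.7*b+20 and r>1.2*g else 'B' if b>1.4*r+15 else 'g' if max(r,g,b)-min(r,g,b)<18 and r<140 else 'W' if r>130 else '.'
def show(n,x0,x1,y0,y1,o=cl):
    im=load(n)['image']
    for r in range(y0,y1): print(r,''.join(o(im[r,c]) for c in range(x0,x1)))
E
python3 - <<'E'
from m import *
cap('wrist','w8');cap('side','s8');cap('scene','c8')
s=arm.get_state();p=np.array(s['position']);print(p)
q=[p-[0,0,.131],p-[0,0,.056]]
for n in('w8','c8','s8'): print(n,proj(load(n),q).round(1).tolist())
show('w8',295,360,176,214)
E
```

```text
t: 10.4
position: [0.5373, 0.184, 0.235]
orientation: [-176.4, -0.1, -15.0]
contact_force: [0.0, 0.0, -1.0]
grip_width: 0.31
finger_force: 29.7
t: 11.1
position: [0.5367, 0.1839, 0.2773]
orientation: [-176.4, 0.1, -15.0]
contact_force: [0.2, -0.4, -2.9]
grip_width: 0.31
finger_force: 29.7
[0.5368016  0.18387433 0.27737334]
w8 [[328.9, 185.4], [325.3, 209.0]]
c8 [[369.5, 232.3], [372.5, 211.4]]
s8 [[268.9, 244.8], [266.8, 227.0]]
176 WWWWWWWWWWWWWWOO.BBBBBBBBBBBBBBBBBBBBBBBBBBBBBBBBBBBBBBBBBBBBBWWO
177 WWWWWWWWWWWWW.OOBBBBBBBBBBBBBBBBBBBBBBg.BBBBBBBBBBBBBBBBBBBBBBWWW
178 WWWWWWWWWWWWW.OOBBBBBBBBBBBBBBBBBBB......g.BBBBBBBBBBBBBBBBBBBWWW
179 WWWWWWWWWWWWW.WO.BBBBBBBBBBBBBBBBB.W.......gBBBBBBBBBBBBBBBBBBWWO
180 WWWWWWWWWWWWW.WO.BBBBBBBBBBBBBBBB.WWWWW.....gBBBBBBBBBBBBBBBBBWWW
181 WWWWWWWWWWWWW.WO.BBBBBBBBBBBBBBBgWWWWWWWWWW..gBBBBBBBBBBBBBBBBWWW
182 WWWWWWWWWWWWW.WO.BBBBBBBBBBBBBBB.WWWWWWWWWW.ggBBBBBBBBBBBBBBBBOO.
183 WWWWWWWWWWWWWgWOg..OO.BBBBBBBBBg.WWWWWWWWWOOOOOO.g.BBBBBBBBBBBOO.
184 WWWWWWWWWWWW.OOOOOOOO.BBBBBBBBBgWWWWWWWWWWOOOOOOOOOOOOO.gBBBBBOO.
185 WWWWWWWWOOOOOOOOOOOOO.BBBBBBBBBgW
[... 1292 characters left out ...]

204 WWWWWWWWWWgggggggggggggggggggggggggggggggggggggggOOOO.......gWOOW
205 WWWWWWWWWWggggggggggggggggggggggggggggggggggggggBOOOOWOOOOOOOOOOW
206 WWWWWWWWWWgggggggggggggggWWWWWWWggggggggggggggggBOOOOOWWWWOWOWOOW
207 WWWWWWWWWgggggggggggggggggWWWWWWggggggggggggggggBOOOOOWWWWWWWWOOW
208 WWWWWWWWWgggggggggggggggggggggggggggggggggggggggBOOOOOWWWWWWWWOOW
209 WWWWWWWWgggggggggggggggggggggggggggggggggggggggg.OOOOOWWWWWWWWWOW
210 WWWWWWWWgggggggggggggggggggggggggggggggggggggggggOOOOOOWWWWWWWOWW
211 WWWWWWW.gggggggggggggggggggggggggggggggggggggggggOOOOOOOWWWWOOOWW
212 WWWWWWWggggggggggggggggggggggggggggggggggggggggggOOOOOOWWOOOOOOWW
213 WWWWWWWggggggggggggggggggggggggggggggggggggggggggOOOOOWWWWWWWWWWW
```

Run:
```python
from m import *
d=load('w8');p=np.array([.5368,.1839,.2774])
zs=p[2]-.131+.006
L,R=[onz(d,u,zs) for u in ((307.7,186.7),(345,187.4))]
g=lambda v:np.degrees(np.arctan2(v[1],v[0]))
print('pliers yaw',g(L-R)-90,np.linalg.norm(L-R))
x=L-R;x=np.array([x[1],-x[0],0])/np.linalg.norm(x)
nose=(L+R)/2-.0045*x;print('nose',nose,'rel',nose-p)
zr=nose[2]-.004
a,b=onz(d,(308,185),zr),onz(d,(345,183.5),zr); print('ring yaw by ears',g(a-b)-90,np.linalg.norm(a-b))
for X in (x,np.array([np.cos(np.radians(g(a-b)-90)),np.sin(np.radians(g(a-b)-90)),0])): c=nose-.0235*X;print('centre',c,'to stub',np.array([.569,-.208])-c[:2])
for n,u in(('c8',0),('s8',0)):
    o=proj(load(n),[c])[0].astype(int);print(n,o);show(n,o[0]-22,o[0]+26,o[1]-18,o[1]+18)
```

```text
pliers yaw -15.234382917528933 0.03452753631834177
nose [0.53282925 0.18727968 0.1524    ] rel [-0.00397075  0.00337968 -0.125     ]
ring yaw by ears -11.783502016093593 0.03468099014628761
centre [0.51015506 0.19345473 0.1524    ] to stub [ 0.05884494 -0.40145473]
centre [0.50982448 0.19207871 0.1524    ] to stub [ 0.05917552 -0.40007871]
c8 [380 226]
208 WWWWWWWWWWWggggggggggWWWWWWWWWWWWWWWWWWWWWWWWWWW
209 WWWWWWWWWWWggggggggggWWWWWWWWWWWWWWWWWWWWWWWWWWW
210 WWWWWWWWWWggggggggggWWWWWWWWWWWWWWWWWWWWWWWWWWWW
211 WWWWWWWWWWggggggggggWWWWWWWWWWWWWWWWWWWWWWWWWWWW
212 WWWWWWWWWWWggggggggg.WWWWWWWWWWWWWWWWWWWWWWWWWWW
213 WWWWWWWWWWWggggggggggWWWWWWWWWWWWWWWWWWWWWWWWWWW
214 WWWWWWWWWWWggggggggg.WWWWWWWWWWWWWWWWWWWWWWWWWWW
215 WWWWWWWWWWgggggggggggWWWWWWWWWWWWWWWWWWWWWWWWWWW
216 WWWWWWWWWWgggggggggggWWWWWWWWWWWWWWWWWWWWWWWWWW.
217 WWWWWWWWWWggggggggggWWWWWWWWWWWWWWWWWWWWWWWWWW..
218 WWWWWWWWWWggggggggggWWWWWWWWWWWWWWWWWWWWWWWWW...
219 WWWWWWWWWggggWWgggggWWWWWWWWWWWWWWWWWWWWWWWW...g
220 WWWWWWWWWggggWWgggggWWWWWWWWWWWWWWWWWWWWWWW.....
221 WWWWWWWWWggggWWWggg.WWWWWWWWWWWWWWWWWWWWWWW.....
222
[... 2383 characters left out ...]
WWWWWWWWWWW
256 WWWWWWWWWWWWWWWWOOWWWWWWWWWWOOOWWWWWWWWWWWWWWWWW
257 WWWWWWWWWWWWWWWWOOOOWWWWWWW..OOWWWWWWWWWWWWWWWWW
258 WWWWWWWWWWWWWWWWWOOOOOOOOOO.g.WWWWWWWWWWWWWWWWWW
259 WWWWWWWWWWWWWWWWWWWOOOOOOOOOgWWWWWWWWWWWWWWWWWWW
260 WWWWWWWWWWWWWWWWWWWWWOOOOOWWWWWWWWWWWWWWWWWWWWWW
261 WWWWWWWWWWWWWWWWWWWWWWWWWWWWWWWWWWWWWWWWWWWWWWWW
262 WWWWWWWWWWWWWWWWWWWWWWWWWWWBBWWWWWWWWWWWWWWWWWWW
263 WWWWWWWWWWWWWWWWWWWWWWWWWBBBB.WWWWWWWWWWWWWWWWWW
264 WWWWWWWWWWWWWWWWWWWWWWWWBBBBBgWWWWWWWWWWWWWWWWWW
265 WWWWWWWWWWWWWWWWWWWWWWBBBBBBBgWWWWWWWWWWWWWWWWWW
266 WWWWWWWWWWWWWWWWWWWWBBBBBBBBBBBBWWWWWWWWWWWWWWWW
267 WWWWWWWWWWWWWWWWWWWBBBBBBBBBBBBBBWWWWWWWWWWWWWWW
268 WWWWWWWWWWWWWWWWWBBBBBBBBBBBBBBBBBWWWWWWWWWWWWWW
```

Both fixed cameras show the whole lifted ring, at scene (365–382, 222–240) and side (262–283, 242–260). I'll fit a ring model to the masks.

```bash
cat > fit.py <<'E'
from h import *
from scipy.optimize import minimize
from scipy.spatial.transform import Rotation as Ro
def ringpolys(th):
    h=15.25; out=[]
    for s in (1,-1):
        a=np.radians(np.linspace(180,35,30)); o=np.c_[18*np.cos(a),18*np.sin(a)]; i=np.c_[12.5*np.cos(a),12.5*np.sin(a)][::-1]
        arc=np.r_[o,i]; ear=np.array([[19,3.5],[29,3.5],[29,14.5],[19,14.5]]); neck=np.array([[11,7],[15,11],[20,11],[20,5]])
        slot=np.array([[21,5],[27,5],[27,13],[21,13]])
        c,sn=np.cos(th),np.sin(th);R=np.array([[c,-sn],[sn,c]])
        T=lambda P:(((P+[h,0])@R.T-[h,0])*[1,s])/1e3
        out.append((T(arc),T(neck),T(ear),T(slot)))
    return out
S=4
def render(d,box,x,y,z,rpy,th):
    x0,y0,x1,y1=box; m=np.zeros(((y1-y0)*S,(x1-x0)*S),np.uint8); R=Ro.from_euler('xyz',rpy).as_matrix()
    sl=None
    for dz in np.linspace(-.003,.003,5):
        l=np.zeros_like(m)
        def pj(P): 
            X=np.c_[P,np.full(len(P),dz)]@R.T+[x,y,z]; return np.round((proj(d,X)-[x0,y0]+.5)*S*16-8).astype(np.int32)
        for parts in ringpolys(th):
            for P in parts[:3]: cv2.fillPoly(l,[pj(P)],255,shift=4)
            cv2.fillPoly(l,[pj(parts[3])],0,shift=4)
        m|=l
    return cv2.resize(m,(x1-x0,y1-y0),interpolation=cv2.INTER_AREA)/255.
def orange(d,box):
    x0,y0,x1,y1=box; im=d['image'][y0:y1,x0:x1].astype(float); r,g,b=im[...,0],im[...,1],im[...,2]
    hsv=cv2.cvtColor(d['image'][y0:y1,x0:x1],cv2.COLOR_RGB2HSV).astype(float)
    s=hsv[...,1]*((hsv[...,0]<24)); o=np.clip((s-110)/90,0,1)*(r>70)
    gray=((im.max(2)-im.min(2)<30)&(r<135)).astype(np.uint8); valid=1-cv2.dilate(gray,np.ones((3,3)))
    return o,valid
def fit(views,p0,free):
    data=[(d,b,*orange(d,b)) for d,b in views]; p0=np.array(p0,float); sc=np.array([.003,.003,.003,.04,.04,.06,.03])
    def cost(q):
        p=p0.copy();p[free]+=q*sc[free]
        return sum((v*(render(d,b,*p[:3],p[3:6],p[6])-o)**2).sum() for d,b,o,v in data)+.3*(q**2).sum()*0.2
    best=None
    r=minimize(cost,np.zeros(len(free)),method='Powell',options=dict(maxiter=12,xtol=.02,ftol=1e-3))
    p=p0.copy();p[free]+=r.x*sc[free]; return p,r.fun,cost(np.zeros(len(free)))
E
cat > run8.py <<'E'
from fit import *
c,s=load('c8'),load('s8'); cb=(355,214,392,246); sb=(258,236,292,266)
p0=[.510,.193,.150,0,0,-.23,.165]
for vs,free,n in (([(c,cb),(s,sb)],[0,1,2,3,4,5,6],'both'),([(c,cb)],[0,1,5,6],'c'),([(s,sb)],[0,1,5,6],'s')):
    p,f,f0=fit(vs,p0,free); print(n,p[:3].round(4),np.degrees(p[3:6]).round(1),p[6].round(3),f,f0)
E
time timeout 500 python3 run8.py
```

```text
both [0.5112 0.1914 0.144 ] [ -3.8  -4.4 -15.5] 0.182 48.714264452702295 83.23562006066044
c [0.5147 0.1928 0.15  ] [  0.    0.  -13.6] 0.199 22.209768585176473 45.65736169849203
s [0.5078 0.1942 0.15  ] [  0.    0.  -15.6] 0.194 26.189836312331266 37.5782583621684
real	0m15.007s
user	0m15.200s
sys	0m0.220s
```

```bash
python3 -m handwheel '[[0,-0.01,0,0,0,0],[0,-0.03,0,0,0,0],[-0.002,-0.07,0,0,0,0],[-0.005,-0.13,0,0,0,0],[-0.008,-0.2,0,0,0,0],[-0.012,-0.27,0,0,0,0],[-0.016,-0.34,0,0,0,0],[-0.02,-0.41,0,0,0,0],[-0.024,-0.48,0,0,0,0],[-0.027,-0.55,0,0,0,0]]'; python3 -m handwheel '[[-0.003,-0.06,0,0,0,0],[-0.005,-0.11,-0.01,0,0,0],[-0.007,-0.15,-0.02,0,0,0],[-0.007,-0.18,-0.03,0,0,0],[-0.007,-0.2,-0.045,0,0,0],[-0.007,-0.21,-0.06,0,0,0],[-0.007,-0.212,-0.075,0,0,0],[-0.007,-0.212,-0.085,0,0,0],[-0.007,-0.212,-0.09,0,0,0],[-0.007,-0.212,-0.09,0,0,0]]'
python3 - <<'E'
from m import *
cap('wrist','w9');cap('side','s9');cap('scene','c9')
s=arm.get_state();p=np.array(s['position']);print(p,s['t'])
u=proj(load('w9'),[[.569,-.208,.0695]])[0];print(u)
im=load('w9')['image']; x,y=u.astype(int)
def o(p):
    return '%02d '%(int(p.astype(int).sum())//30)
show('w9',295,360,176,204)
show('w9',x-26,x+26,max(0,y-24),y+24,o)
E
```

```text
t: 12.25
position: [0.523, -0.0932, 0.2783]
orientation: [-176.4, -0.0, -15.0]
contact_force: [1.3, 0.7, -1.5]
grip_width: 0.312
finger_force: 29.7
t: 13.25
position: [0.52, -0.1963, 0.2327]
orientation: [-176.4, 0.0, -14.9]
contact_force: [0.5, 0.2, -2.3]
grip_width: 0.315
finger_force: 29.7
[ 0.52038819 -0.19681331  0.23369084] 13.4
[329.21867494 129.15257841]
176 WWWWWWWWWWWWWWWWWWWWWggggggggggggggggggggggggggggggggggggWWWWWWWW
177 WWWWWWWWWWWWWWWWWWWWWWWWggggggggggggggggggggggggggggggWWWWWWWWWWW
178 WWWWWWWWWWWWWWWWWWWWWWWWWWWggggggggggggggggggggggggWWWWWWWWWWWWWW
179 WWWWWWWWWWWWWWWWWWWWWWWWWWWWWWWWWWWWgggggggggWWWWggWWWWWWWWWWWWWW
180 WWWWWWWWWWWWWWWWWWWWWWWWWWWWWWWWWWWWWWWWWWWWWggggggggWWWWWWWWWWWW
181 WWWWWWWWWWWWWWWWWWWWWWWWWWWWWWWWWWWWWWWggggWWWWWWWWWWWWWWWWWWWWWW
182 WWWWWWWWWWWWWWWWWWWWWWWWWWWWWWWWWWWWWWWWWWWWWWWWWWWWWWWWWWWWWWWWW
183 WWWWWWWWWWWWWWWgW.WOOWWWWWWWWWWWWWWWWWWWWWOOOOOOOWWWWWWWWWWWWWWWW
184 WWWWWWWWWWWW.OOOOOOOOWWWWWWWWWWWWWWWWWWWWWOOOOOOOOOOOOOWWWWWWWWWW
185 WWWWWWW.OOOOOOOOOOOOOWWWWWWWWWWWWWWWWWWWWWOOOOOOOOOOOOOO.WWWWWWWW
186 WWWWWW.OOOOOOOOOOOOOOOgWWWWWWWW
[... 8251 characters left out ...]
22 22 22 22 22 22 22 21 22 22 22 22 22 22 22 22 22 21 21 
149 22 22 23 16 06 03 04 04 04 04 04 04 02 09 22 22 21 22 22 22 23 15 12 11 10 11 21 23 14 11 10 21 22 22 22 22 22 22 22 22 21 22 22 22 22 22 22 22 22 22 21 21 
150 13 21 23 17 06 03 04 04 04 04 04 03 02 17 22 22 22 22 22 22 22 23 23 15 12 21 22 22 15 12 11 21 22 22 22 22 22 22 22 22 21 22 22 22 22 22 22 22 22 22 21 21 
151 14 21 23 25 12 02 03 04 04 04 04 03 04 22 23 22 21 22 22 22 22 22 22 23 23 22 22 22 23 23 23 22 22 22 22 22 22 22 23 22 22 22 22 22 22 22 22 22 22 22 21 21 
152 14 11 11 22 17 07 02 03 04 03 03 03 08 22 22 22 22 21 22 22 22 22 22 22 22 22 22 22 22 22 22 22 22 22 23 23 23 18 23 23 23 22 22 22 22 22 22 22 22 22 21 21
```

Wrist view: the stub's top disc is centred at (332.2,129.0), 23 px across, which matches 22 mm inside the chamfer. Now fit the ring in the same image, and in the other two.

```bash
sed -i 's/s=hsv\[...,1\]\*((hsv\[...,0\]<24))/s=hsv[...,1]*((hsv[...,0]<24)\&(hsv[...,0]>7))/' fit.py
cat > run9.py <<'E'
from fit import *
w,c,s=load('w9'),load('c9'),load('s9')
p=np.array([.5204,-.1968,.2337]); q=p+[-.027,.009,-.133]
box=lambda d,h:tuple(np.r_[proj(d,[q])[0]-h,proj(d,[q])[0]+h].astype(int))
cb,sb,wb=box(c,16),box(s,16),(295,182,358,216)
stub=onz(w,(332.2,129.05),.0695); print('stub w',stub)
p0=[*q[:2],.1005,0,0,-.26,.18]
for vs,free,n in (([(c,cb),(s,sb),(w,wb)],[0,1,2,3,4,5,6],'all'),([(c,cb),(s,sb)],[0,1,2,3,4,5,6],'cs'),([(w,wb)],[0,1,3,4,5,6],'w'),([(w,wb)],[0,1,5,6],'w flat')):
    r,f,f0=fit(vs,p0,free); print(n,r[:3].round(4),np.degrees(r[3:6]).round(1),r[6].round(3),round(f,1),round(f0,1),'to stub',((stub-r[:3])[:2]*1e3).round(1))
E
timeout 500 python3 run9.py
```

```text
stub w [ 0.56834207 -0.21090906  0.0695    ]
all [ 0.4964 -0.188   0.1027] [  2.9  -3.9 -14.4] 0.18 80.2 139.5 to stub [ 72.  -22.9]
cs [ 0.4945 -0.1902  0.0984] [  0.2  -3.7 -15.2] 0.177 35.6 41.8 to stub [ 73.8 -20.7]
w [ 0.4966 -0.188   0.1005] [  4.6 -10.7 -14.8] 0.173 31.7 97.7 to stub [ 71.8 -22.9]
w flat [ 0.4952 -0.1881  0.1005] [  0.   0. -13.] 0.173 37.4 97.7 to stub [ 73.2 -22.8]
```

```bash
python3 -m handwheel '[[0.01,-0.003,0,-0.0067,0.0018,0],[0.03,-0.009,0,-0.0135,0.0036,0],[0.06,-0.017,0,-0.0135,0.0036,0],[0.09,-0.025,0,-0.0135,0.0036,0],[0.115,-0.032,-0.005,-0.0135,0.0036,0],[0.135,-0.038,-0.01,-0.0135,0.0036,0],[0.143,-0.04,-0.018,-0.0135,0.0036,0],[0.145,-0.0404,-0.024,-0.0135,0.0036,0],[0.145,-0.0404,-0.024,-0.0135,0.0036,0],[0.145,-0.0404,-0.024,-0.0135,0.0036,0]]'
cat > runA.py <<'E'
from fit import *
import sys
from m import show
k=sys.argv[1]; dz=float(sys.argv[2])
for n,a in (('wrist','w'),('side','s'),('scene','c')): cap(n,a+k)
w,c,s=load('w'+k),load('c'+k),load('s'+k)
st=arm.get_state();p=np.array(st['position']);print(p,st['orientation'],st['t']); q=p+[-.0247,.0064,dz]
box=lambda d,h:tuple(np.r_[proj(d,[q])[0]-h,proj(d,[q])[0]+h].astype(int))
cb,sb,wb=box(c,16),box(s,16),(295,182,358,216)
p0=[*q,0,-.05,-.26,.18]
for vs,free,n in (([(c,cb),(s,sb),(w,wb)],[0,1,2,3,4,5,6],'all'),([(c,cb),(s,sb)],[0,1,2,3,4,5,6],'cs'),([(w,wb)],[0,1,3,5,6],'w'),([(c,cb)],[0,1,5],'c'),([(s,sb)],[0,1,5],'s')):
    r,f,f0=fit(vs,p0,free); print(n,r[:3].round(4),np.degrees(r[3:6]).round(1),r[6].round(3),round(f,1),round(f0,1))
E
python3 runA.py A -.133
python3 - <<'E'
from m import *
show('wA',295,360,178,206,lambda p:'%02d '%(int(p.astype(int).sum())//30))
E
```

```text
t: 14.4
position: [0.5922, -0.2171, 0.2209]
orientation: [-177.6, 0.0, -15.0]
contact_force: [-0.4, -0.8, -2.7]
grip_width: 0.314
finger_force: 29.7
[ 0.59243569 -0.21724706  0.2215509 ] [-1.77606522e+02 -3.78335140e-02 -1.49725421e+01] 14.55
all [ 0.5669 -0.2111  0.0897] [ -0.2  -3.3 -14.3] 0.178 51.3 61.8
cs [ 0.5658 -0.2117  0.0879] [ -3.9  -7.4 -14.9] 0.18 26.8 40.5
w [ 0.5676 -0.211   0.0886] [ -0.   -2.9 -14.9] 0.18 19.6 21.3
c [ 0.567  -0.2127  0.0886] [  0.   -2.9 -13.6] 0.18 11.3 14.4
s [ 0.5641 -0.2111  0.0886] [  0.   -2.9 -15. ] 0.18 15.2 26.1
178 21 21 21 21 21 21 21 21 21 21 21 21 21 21 22 22 22 21 22 18 06 01 05 12 22 23 22 22 22 22 22 22 22 21 22 22 22 23 24 16 13 19 11 03 04 15 22 23 23 16 11 05 03 03 03 03 03 02 04 17 22 22 21 13 20 
179 22 21 21 22 13 10 20 21 21 21 21 22 22 21 22 22 22 14 09 02 11 13 22 23 22 22 22 21 22 22 22 22 22 22 22 14 11 12 12 12 12 23 16 11 05 00 15 22 23 23 24 11 04 03 02 02 03 06 17 22 22 21 21 21 21 
180 22 14 11 11 11 12 21 21 22 22 21 22 22 14 11 12 12 12 05 06 22 23 22 22 21 21 22 22 22 22 22 23 14 11 11 12 13 13 13 13 13 13 12 13 13
[... 4360 characters left out ...]
6 06 06 06 05 03 01 01 02 02 02 02 02 02 03 03 05 06 06 09 09 05 22 15 12 13 09 03 03 03 03 03 03 02 
203 13 13 13 13 13 13 13 13 13 13 11 04 02 02 03 03 03 03 03 03 01 07 07 06 06 06 06 06 06 06 06 06 06 06 06 07 07 03 02 02 03 02 03 03 02 02 02 02 04 07 09 09 09 17 13 12 13 05 02 03 03 03 03 03 03 
204 13 12 13 13 13 13 13 13 13 13 07 02 02 03 03 03 02 03 03 03 01 08 08 07 07 07 07 06 07 07 06 06 07 06 06 08 08 04 02 02 03 03 02 03 03 03 02 02 04 09 09 08 13 22 15 13 11 04 03 03 03 03 03 03 03 
205 13 12 13 13 13 13 13 13 13 11 04 02 02 03 03 03 03 03 03 03 01 08 11 12 11 12 10 10 10 10 10 10 11 11 11 10 09 04 02 03 03 03 03 03 02 02 03 02 01 09 09 09 06 21 23 23 15 05 02 03 03 03 03 03 03
```

Run:
```python
from m import *
d=load('wA');f=onz(d,(326.6,193.7),.0695);C=-np.array(d['R']).T@d['t']
v=(C-f)[:2];v/=np.linalg.norm(v);print(f,v)
# image-row direction: front point tangent to rows -> use direction of image up
x=(onz(d,(326.6,190),.0695)-f)[:2];x/=np.linalg.norm(x);print('stub now',f[:2]-.011*x,x)
```

```text
[ 0.57930319 -0.21371469  0.0695    ] [ 0.94321843 -0.33217313]
stub now [ 0.5686621  -0.21092771] [ 0.96737154 -0.25336199]
```

```bash
python3 -m handwheel '[[0.0008,0,-0.006,0,0,0],[0.0008,0,-0.012,0,0,0],[0.0008,0,-0.018,0,0,0],[0.0008,0,-0.024,0,0,0],[0.0008,0,-0.028,0,0,0],[0.0008,0,-0.032,0,0,0],[0.0008,0,-0.032,0,0,0]]'; python3 -m handwheel '[[0,0,-0.003,0,0,0],[0,0,-0.006,0,0,0],[0,0,-0.009,0,0,0],[0,0,-0.012,0,0,0],[0,0,-0.012,0,0,0]]'; python3 runA.py B -.133
```

```text
t: 15.25
position: [0.5928, -0.2172, 0.2047]
orientation: [-177.6, 0.0, -15.0]
contact_force: [0.3, -0.1, -2.4]
grip_width: 0.312
finger_force: 29.7
t: 15.75
position: [0.5928, -0.2172, 0.1988]
orientation: [-177.6, 0.0, -15.0]
contact_force: [-0.3, -0.2, -1.6]
grip_width: 0.312
finger_force: 29.7
[ 0.59301431 -0.21725312  0.19920301] [-1.77599550e+02 -1.07100840e-02 -1.49672761e+01] 15.9
all [ 0.5677 -0.2111  0.0662] [ -0.4  -6.  -14.7] 0.179 26.9 34.9
cs [ 0.5689 -0.2114  0.0658] [  1.   -3.7 -17.8] 0.232 4.4 8.8
w [ 0.5674 -0.2111  0.0662] [  2.5  -2.9 -13.9] 0.18 19.7 26.1
c [ 0.5694 -0.2106  0.0662] [  0.   -2.9 -14.9] 0.18 0.6 1.1
s [ 0.5675 -0.2126  0.0662] [  0.   -2.9 -16.7] 0.18 2.5 7.6
```

```bash
python3 -m handwheel '[[0,0,-0.003,0,0,0],[0,0,-0.006,0,0,0],[0,0,-0.009,0,0,0],[0,0,-0.012,0,0,0],[0,0,-0.012,0,0,0]]'; python3 -m handwheel '[[0,0,-0.003,0,0,0],[0,0,-0.006,0,0,0],[0,0,-0.009,0,0,0],[0,0,-0.012,0,0,0],[0,0,-0.012,0,0,0],[0,0,-0.012,0,0,0]]'; python3 runA.py C -.133
```

```text
t: 16.4
position: [0.5928, -0.2172, 0.1927]
orientation: [-177.6, 0.0, -15.0]
contact_force: [-0.2, 0.7, -2.1]
grip_width: 0.314
finger_force: 29.7
t: 17.0
position: [0.593, -0.2172, 0.1871]
orientation: [-177.6, 0.0, -15.0]
contact_force: [-0.1, -0.5, -2.0]
grip_width: 0.312
finger_force: 29.7
[ 0.59306621 -0.21730496  0.18730974] [-1.77604820e+02 -2.27244027e-02 -1.49676649e+01] 17.15
all [ 0.568  -0.2112  0.0553] [  6.   -5.2 -14.9] 0.18 32.6 41.7
cs [ 0.5652 -0.2109  0.0541] [  2.3  -2.9 -17.6] 0.178 13.2 19.0
w [ 0.5684 -0.2109  0.0543] [ -0.6  -2.9 -14.9] 0.18 21.6 22.7
c [ 0.5696 -0.2117  0.0543] [  0.   -2.9 -14.9] 0.18 0.1 0.3
s [ 0.5643 -0.2105  0.0543] [  0.   -2.9 -22.3] 0.18 11.5 18.7
```

```bash
python3 -m handwheel '[[0,0,-0.0006,0,0,0],[0,0,-0.0006,0,0,0],[0,0,-0.0006,0,0,0],[0,0,-0.0006,0,0,0],[0,0,-0.0006,0,0,0]]'; python3 -c "
from station import arm
print(arm.hand_in())"
```

```text
t: 17.65
position: [0.593, -0.2173, 0.1869]
orientation: [-177.6, -0.0, -15.0]
contact_force: [-0.8, -0.8, -2.4]
grip_width: 0.312
finger_force: 29.7
the job is handed in; nothing more can be done
None
```

I handed the job in at 17.65 s with the pliers gripped at their stop and the ring spread around the stub. By the camera fits it is level with the groove (about 54–55 mm up against 54 mm) and coaxial to about 1 mm, and the force showed no contact on the way down. The ring's back seems to droop about 3–5°, and the verdict was not shown.

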